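# Unlock and slide open the large terminal box

## Task

Open the larger of the two grey terminal boxes on the bench: pull its black plunger knob up to unlock the steel cover, slide the cover fully open along the box, and let the plunger drop back so that it locks the cover open. Leave the smaller box shut.

Things in the scene. Friction and masses are not known exactly. Their poses are not given: they have to be found in the camera images.
- large_box_knob (a point): Centre of the larger box's plunger knob: black upright cylinder 26 mm across, 22 mm high, on a dark collar 18 mm across. When down the centre is 94 mm above the bench and the knob's underside 18 mm above the cover. Axes are the box's: z up, +y along the box, the way the cover opens. It moves with the knob; shut, it lies 55 mm to -x and 65 mm to -y of the box's middle.
- large_box_cover (a joint): Slide of the larger box's flat steel cover (146 x 130 mm, top 65 mm above the bench), m: 0 shut, 0.110 open at the end stop, towards the box's +y, over its closed half. About 3 N moves it when unlocked; it stays where left. The box is fixed, grey, 160 mm wide (x), 270 long (y), 60 high, side strips to 67; an aluminium rail lies under the knob.
- large_box_plunger (a joint): Lift of the larger box's plunger over the cover, m: 0 down, 0.016 upper stop. A spring pulls it down, 3 N when down, 8 N at the stop. Down, its pin locks the cover shut (1.5 mm play); lifted over 8 mm it clears the rail and the cover slides. Let go midway, the pin rests on the rail; with the cover 97 to 110 mm open it drops fully into a slot and locks.
- small_box_cover (a joint): Slide of the cover of the smaller grey box (fixed, 110 mm wide, 180 long, 40 high, same plunger and knob), m: 0 shut, 0.070 open. Must stay shut.

How it is judged:
By the outcome, as a careful person would: the job done as asked, in the order asked, and still so for the second after the job is handed in, with the robot touching nothing.
It also fails if it takes over 32 s, if anything falls off the work surface, if the arm or the gripper's body presses on something with over 40 N, if the wrist force passes 120 N, or if a joint passes its speed limit or range.

## Robot

A 7-joint arm with a two-finger parallel gripper is mounted at the origin on the work surface. World frame = base frame: x ahead of the robot, y to its left, z up, the work surface at z = 0. Lengths are in m, angles in degrees, forces in N, time in s.
With the tool pointing down it reaches from about 0.35 to 0.775 m from the base axis. Payload 3.1 kg.
Tool frame: the origin (TCP) lies on the centre line of the jaws, within the pads' length; the fingertips stand 17 mm ahead of it and the grasp point (between the pads) lies 2 mm behind it (robot.tip_reach is the distance from the TCP to the fingertips, in m); z points along the fingers, y is the line along which they close (so a half turn about z gives the same grasp; the last joint's range is limited). The gripper opens to 85 mm and grips with 20 to 120 N. Pads are 22 mm wide; open, the fingers measure 114 mm over their backs; the gripper's body (76 mm by 85 mm) begins 54 mm behind the grasp point. The pads swing forward as they close: fully open they stand 13 mm farther back than shut.
Start: joints at [-72.863, 17.813, 0.802, 86.603, -0.252, 75.585, -1.558], TCP at [0.184, 0.518, 0.248] pointing down, gripper open.
Joint ranges: [-154.91, 154.91], [-16.99, 109.72], [-72.82, 74.43], [7.12, 147.25], [-82.49, 262.49], [11.32, 116.49], [-174.64, 174.64]. Speed limits (degrees/s): [159.86, 159.86, 180, 180, 180, 180, 180].

## Interface

Orientations are given as [roll, pitch, yaw] about the fixed x, y, z axes, in that order (R = Rz(yaw) Ry(pitch) Rx(roll)).
In Python, from station import robot, fingers, vision, workorder, recognise gives the robot as it stands. Calls block until the motion is done:
- robot.move_to(position, orientation): joint-space move of the TCP to a pose.
- robot.line_to(position, orientation=None, velocity=0.15, f_stop=None): straight line of the TCP; orientation=None keeps the orientation; velocity is the mean speed in m/s. With f_stop (N) it stops when the force on the tool has changed by that much, and returns True; else False.
- robot.move_j(angles): joint-space move.
- fingers.gripper_to(opening, force=None): opening from 0.0 (shut) to 1.0 (fully open); force is the grip in N (None keeps the last); returns when the fingers have stopped.
- robot.pause(seconds).
- robot.inverse_kinematics(position, orientation): joint angles nearest the present ones, or None.
- vision.grab_frame(name): name is "scene" or "top"; returns the picture (420x560x3 uint8, red, green, blue); there is no depth.
- vision.calibration(name): a dict with "mtx" (3x3 intrinsics, pixels), "k1" (the pictures are not rectified: a ray, as slopes to the right and down, at radius r is drawn at 1 + k1 r^2 times it, then the intrinsics apply), "extrinsics" (4x4, takes a point from world to camera coordinates). Camera axes: x right, y up, looking along -z (the intrinsics and any distortion apply to the point x, -y, -z); pixel columns grow to the right and rows downward; lengths in m; the calibration is good to about 2 mm. A picture is of the moment at which its call begins. calibration takes no time and is no camera call.
A pose or a line that the arm cannot do raises robot.PlanningError and nothing moves.
- workorder.close_job(): hands the job in, once; it reports no verdict.
Trained networks look in the newest picture that a camera, given by its name, has taken for a name from the list of things; names that differ only in an ending like _2 or _b are one class to them, and where a whole thing is asked for, a point or a joint stands for the part that bears it (a point fixed in the world has none). Each returns a list of dicts, best first, with "p" (0 to 1); they miss things now and then, are a little off and sometimes report something else, mostly with a low value. They report only what shows in the picture. A call takes as long as a camera call.
- recognise(label, camera): "rect" ([centre column, centre row, width, height] in pixels, round what is visible of it).
Readings, each from a call of its own:
- robot.current_time_s(): time.
- robot.current_joint_positions(): joint angles.
- robot.current_dq(): joint speeds.
- robot.current_joint_torque(): joint torques, N m.
- robot.current_tool_pos(): TCP position.
- robot.current_eef_rot(): TCP orientation.
- robot.current_contact_force(): force on the tool from outside, world axes, zero at the start.
- robot.current_torque(): the same for the moment, N m.
- robot.current_finger_gap(): opening from 0.0 (shut) to 1.0 (fully open).
Only numpy, scipy, OpenCV 4.12 (cv2) and the standard library are available. Lean on these libraries where they do the work, as an engineer would, in place of code of your own. Each camera call takes 0.05 s, during which the arm holds its last target. There are 200 camera calls.

## Working session

There is one attempt and no reset: what is moved stays moved. The work goes in short steps, each a Python script; the robot and the scene stay as the last script left them, time stands still between calls to the robot, and variables do not carry over. Pictures are saved under pics/ and viewed, on a budget of 10 in all, crops included, one or two more only if the job needs it, and the job is handed in when it is done.

```bash
mkdir -p pics; ls; cat > h.py <<'E'
import numpy as np, cv2
from station import robot, fingers, vision, workorder, recognise
def ray(name,u,v):
    c=vision.calibration(name); K=np.array(c["mtx"],float); k=c["k1"]
    d=cv2.undistortPoints(np.array([[[u,v]]],float),K,np.array([k,0,0,0.]))[0,0]
    E=np.array(c["extrinsics"]); R,t=E[:3,:3],E[:3,3]
    return -R.T@t, R.T@np.array([d[0],-d[1],-1])
def at(name,u,v,z):
    o,d=ray(name,u,v); return o+d*(z-o[2])/d[2]
def proj(name,P):
    c=vision.calibration(name); E=np.array(c["extrinsics"]); K=np.array(c["mtx"],float)
    p=(E[:3,:3]@np.asarray(P,float).reshape(-1,3).T).T+E[:3,3]
    p=p*[1,-1,-1]
    return cv2.projectPoints(p,np.zeros(3),np.zeros(3),K,np.array([c["k1"],0,0,0.]))[0][:,0]
E
python3 - <<'E'
from h import *
for n in("top","scene"):
    im=vision.grab_frame(n); cv2.imwrite(f"pics/{n}0.png",im[:,:,::-1])
    print(n,ray(n,280,210))
    for l in("large_box_knob","large_box_cover","small_box_cover"):
        for r in recognise(l,n): print(l,r, at(n,*r["rect"][:2],0.094))
print(robot.current_time_s(), robot.current_eef_rot())
E
```

```text
pics
top (array([ 0.51493148, -0.07816844,  0.86627059]), array([ 0.03278262,  0.02428717, -0.99917064]))
large_box_knob {'rect': [164.8, 257.6, 19.0, 10.8], 'p': 0.66} [0.44765493 0.1660253  0.094     ]
large_box_cover {'rect': [177.1, 230.3, 75.1, 82.8], 'p': 0.95} [0.501072   0.14153381 0.094     ]
small_box_cover {'rect': [394.1, 194.8, 53.7, 56.2], 'p': 0.79} [ 0.56921954 -0.28043734  0.094     ]
scene (array([ 1.17472031, -0.45716272,  0.66372404]), array([-0.67607199,  0.43616803, -0.59392042]))
small_box_cover {'rect': [337.6, 164.7, 11.9, 10.8], 'p': 0.68} [0.45206055 0.16488427 0.094     ]
small_box_cover {'rect': [349.6, 184.6, 81.5, 53.7], 'p': 0.67} [0.53049444 0.1352861  0.094     ]
small_box_cover {'rect': [177.4, 288.1, 54.5, 55.2], 'p': 0.56} [ 0.61547721 -0.29636131  0.094     ]
0.4 [-1.79981285e+02  1.90203822e-03  1.60473197e+02]
```

```bash
python3 - <<'E'
import cv2
a=cv2.imread("pics/top0.png")[130:340,80:360];cv2.imwrite("pics/c1.png",cv2.resize(a,(784,588),interpolation=cv2.INTER_CUBIC))
E
```

```text
(no output)
```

View pics/c1.png

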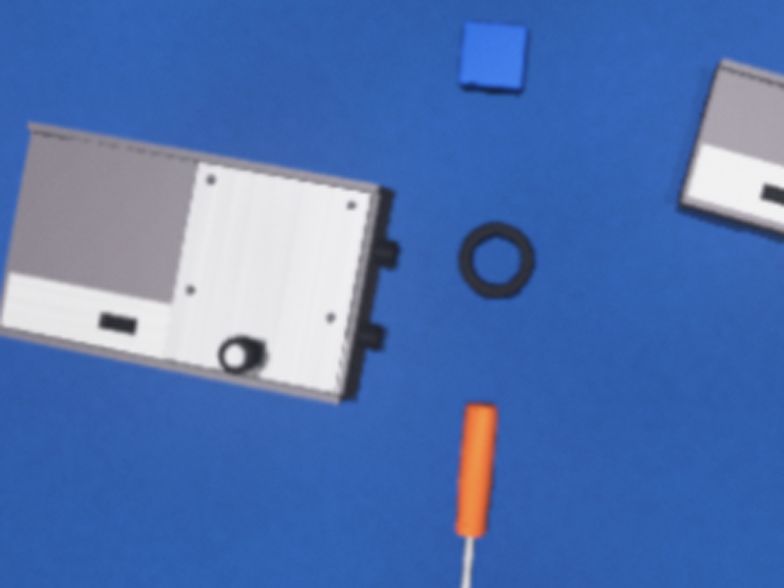

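View pics/scene0.png

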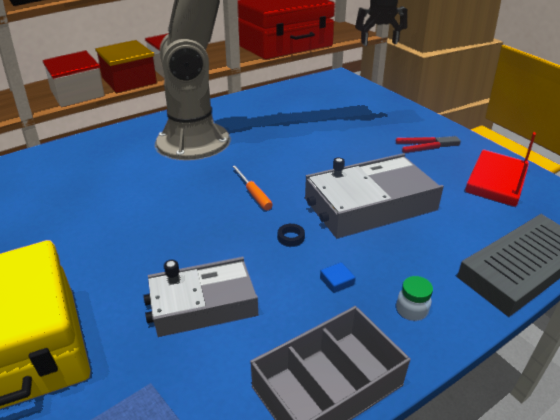

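The crop shows the large box with corners at about (30,124), (382,187), (343,402) and (0,330), and the knob top at about (236,354). It opens toward image left, roughly world +y. The scene view puts the large box at about (375,190) with its knob at (338,164).

```bash
python3 - <<'E'
from h import *
f=lambda u,v:(80+u/2.8,130+v/2.8)
C=[at("top",*f(*p),0.067) for p in((30,124),(382,187),(343,402),(0,330))]
for c in C: print(c.round(4))
a,b,c,d=C
print(np.linalg.norm(a-b),np.linalg.norm(d-c),np.linalg.norm(b-c),np.linalg.norm(a-d))
v=(a-b)+(d-c); w=(a-d)+(b-c)
print("yaw from y,x",np.degrees(np.arctan2(-v[0],v[1])),np.degrees(np.arctan2(w[1],w[0])))
t=np.arctan2(-v[0],v[1]);ex=np.array([np.cos(t),np.sin(t),0]);ey=np.array([-np.sin(t),np.cos(t),0])
m=sum(C)/4; print("mid",m,"knob",m-.055*ex-.065*ey)
print("top circle",at("top",*f(236,354),.105))
# triangulate knob: top at 105 vs scene rect centre
o1,d1=ray("top",*f(236,354));o2,d2=ray("scene",337.6,164.7)
print("scene centre at .094",at("scene",337.6,164.7,.094))
# refine knob in both pics: dark blob
im=cv2.imread("pics/scene0.png")[140:185,315:360];im2=cv2.imread("pics/top0.png")[235:280,140:185]
cv2.imwrite("pics/c2.png",np.hstack([cv2.resize(im,(390,390),interpolation=0),cv2.resize(im2,(390,390),interpolation=0)]))
E
```

```text
[0.6164 0.3354 0.067 ]
[0.568  0.0691 0.067 ]
[0.4138 0.0971 0.067 ]
[0.4634 0.3571 0.067 ]
0.27068506659716074 0.26462499291783365 0.15676582241980336 0.15456613727522228
yaw from y,x -10.543379726907604 -9.177522194231772
mid [0.51538821 0.21467042 0.067     ] knob [0.4494231  0.16083173 0.067     ]
top circle [0.45086189 0.16356559 0.105     ]
scene centre at .094 [0.45206055 0.16488427 0.094     ]
```

View pics/c2.png

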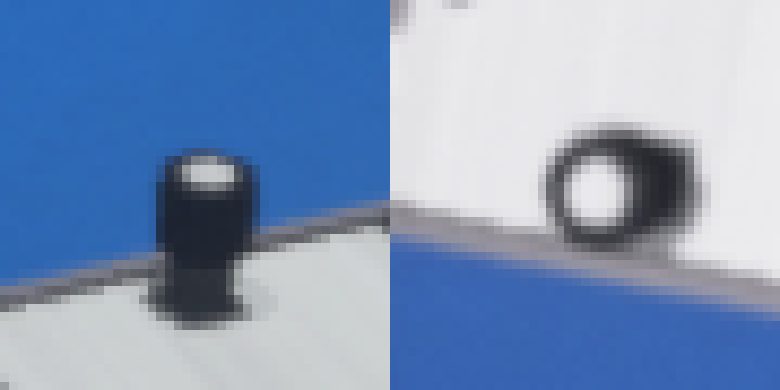

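The crop shows the knob top at about scene pixel (339,160) and top pixel (164,257), with the knob's left edge clear.

```bash
python3 - <<'E'
from h import *
s=8.667
for e in(0,.5):
    print(at("top",140+211/s-e,235+191/s-e,.105), at("scene",315+208/s-e,140+172/s-e,.105))
for z in(.2,.095,.113):
  for y in(-10,170):
    for p in([.450,.163],[.469,.272]):
        print(z,y,p,robot.inverse_kinematics([*p,z],[180,0,y]))
E
```

```text
[0.44968921 0.16344751 0.105     ] [0.45102375 0.16883293 0.105     ]
[0.45064441 0.16443786 0.105     ] [0.44866107 0.16927108 0.105     ]
0.2 -10 [0.45, 0.163] [ -52.603525     12.80976945   36.42278806  102.87319541   -8.22369033
   66.9727132  -113.63233031]
0.2 -10 [0.469, 0.272] [ -59.05849996   21.00871012   36.09709406   93.38890995  -13.00159736
   69.85725805 -120.27056777]
0.2 170 [0.45, 0.163] [-38.58134183  11.61987199  19.50763087 102.40790539  -4.20033279
  66.6786588   62.22121166]
0.2 170 [0.469, 0.272] [-40.93290611  18.74988137  11.71910768  92.69785703  -4.01113733
  68.96369034  51.62206291]
0.095 -10 [0.45, 0.163] [ -51.56440055   20.8899007    36.85949803  110.65306973  -15.45559364
   53.38133385 -107.19056811]
0.095 -10 [0.469, 0.272] [ -58.19903684   27.82964304   35.55798303  100.89779812  -18.81941757
   57.30733079 -115.46996645]
0.095 170 [0.45, 0.163] [-38.01433092  18.7246656   19.63526467 110.18458585  -7.82856731
  52.36941281  65.45407212]
0.095 170 [0.469, 0.272] [-40.34522177  24.80009713  11.11918285 100.20646646  -5.63063373
  55.53373169  52.9642091 ]
0.113 -10 [0.45, 0.163] [ -51.853186     19.27030658   36.92737815  109.53953978  -13.89732077
   55.64307524 -108.54999112]
0.113 -10 [0.469, 0.272] [ -58.44812644   26.47359771   35.77491555   99.83460652  -17.6267359
   59.38586584 -116.43496012]
0.113 170 [0.45, 0.163] [-38.22919866  17.28382104  19.75689091 109.07216687  -7.05875162
  54.81127897  64.78195265]
0.113 170 [0.469, 0.272] [-40.45467363  23.56850096  11.22782312  99.14026488  -5.27872519
  57.80425176  52.67581661]
```

```bash
python3 - <<'E'
from h import *
o=[180,0,170]
robot.move_to([.450,.1645,.17],o); fingers.gripper_to(.65,20)
print(robot.current_time_s(), robot.line_to([.450,.1645,.120],velocity=.1))
print(robot.current_tool_pos(),robot.current_contact_force())
for n in("scene","top"):
    cv2.imwrite(f"pics/{n}1.png",vision.grab_frame(n)[:,:,::-1])
a=cv2.imread("pics/scene1.png")[110:230,270:430];b=cv2.imread("pics/top1.png")[200:320,90:250]
cv2.imwrite("pics/c3.png",np.vstack([cv2.resize(x,(400,300),interpolation=2) for x in(a,b)]))
E
```

```text
2.4583 False
[0.45034248 0.16455245 0.12026233] [-0.32868512 -0.25700094  0.28725886]
```

View pics/c3.png

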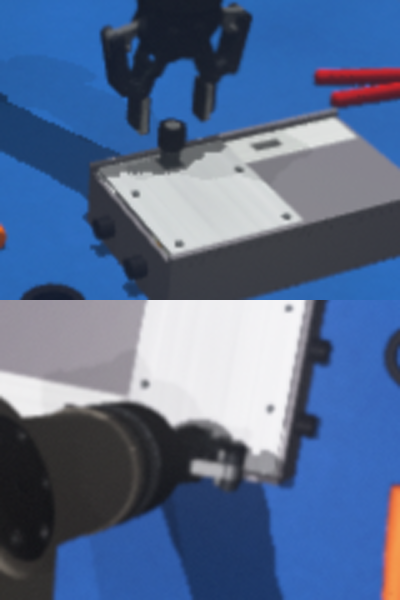

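In the scene view the fingertips, at x≈140 and x≈203, straddle the knob at x≈172, so it is centred. Next I descend and grip.

```bash
python3 - <<'E'
from h import *
p=lambda s:print(s,round(robot.current_time_s(),2),robot.current_tool_pos().round(4),robot.current_contact_force().round(1),round(robot.current_finger_gap(),3))
print(robot.line_to([.450,.1645,.095],velocity=.08,f_stop=8)); p("down")
fingers.gripper_to(0,25); p("grip25")
cv2.imwrite("pics/s2.png",cv2.resize(vision.grab_frame("scene")[110:230,270:430,::-1],(640,480),interpolation=2))
E
```

```text
False
down 3.67 [0.4499 0.1644 0.0949] [0.6 0.1 1.1] 0.648
grip25 4.03 [0.451  0.1672 0.0961] [0.9 5.1 2.1] 0.293
```

View pics/s2.png

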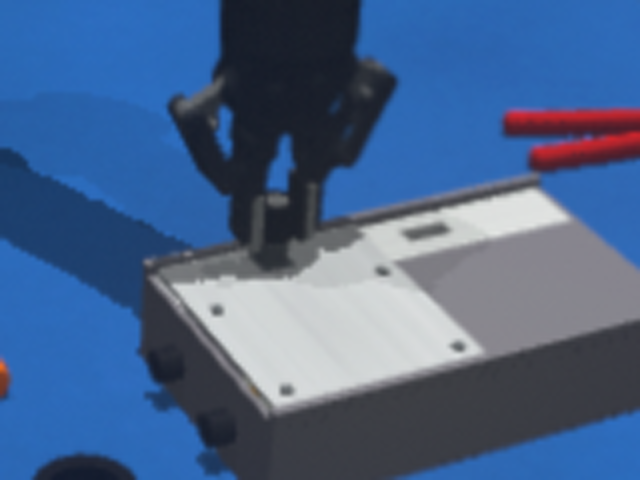

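The knob is held, with a gap of about 25 mm. The arm was pulled 2.8 mm in +y, so the knob is at y≈0.167. I'll re-centre, firm the grip and lift.

```bash
python3 - <<'E'
from h import *
p=lambda s:print(s,round(robot.current_time_s(),2),robot.current_tool_pos().round(4),robot.current_contact_force().round(1),round(robot.current_finger_gap(),3))
robot.line_to([.450,.168,.095],velocity=.05); p("recentre")
fingers.gripper_to(0,60); p("grip60")
robot.line_to([.450,.168,.109],velocity=.04); p("lift")
t=np.radians(-10);e=np.array([-np.sin(t),np.cos(t),0])
robot.line_to(np.array([.450,.168,.109])+.015*e,velocity=.05); p("slide15")
E
```

```text
recentre 4.33 [0.4512 0.168  0.0961] [-0.1  1.6  5.6] 0.3
grip60 4.55 [0.4511 0.1681 0.0962] [0.1 1.7 6.2] 0.286
lift 5.05 [0.4509 0.1676 0.1089] [ 6.1  1.5 -6.9] 0.282
slide15 5.5 [0.4533 0.1807 0.1083] [ 5.5 -1.9 -7.8] 0.286
```

Lifted about 12.7 mm, and the cover is sliding. I'll carry on.

```bash
python3 - <<'E'
from h import *
p=lambda s:print(s,round(robot.current_time_s(),2),robot.current_tool_pos().round(4),robot.current_contact_force().round(1),round(robot.current_finger_gap(),3))
t=np.radians(-10);e=np.array([-np.sin(t),np.cos(t),0]);b=np.array([.450,.168,.109])
for s in(.06,.100,.109):
    robot.line_to(b+s*e,velocity=.06); p(s); print((robot.current_tool_pos()-[.4509,.1676,0])@e)
cv2.imwrite("pics/s3.png",cv2.resize(vision.grab_frame("scene")[110:230,290:450,::-1],(640,480),interpolation=2))
E
```

```text
0.06 6.4 [0.4612 0.2241 0.1081] [ 5.8 -2.4 -6.8] 0.279
0.05741539682822485
0.1 7.22 [0.4684 0.2632 0.108 ] [ 6.5 -1.2 -6.3] 0.283
0.09720817659873977
0.109 7.52 [0.4701 0.2722 0.1079] [ 6.4 -1.5 -6.9] 0.284
0.10631919184374602
```

View pics/s3.png

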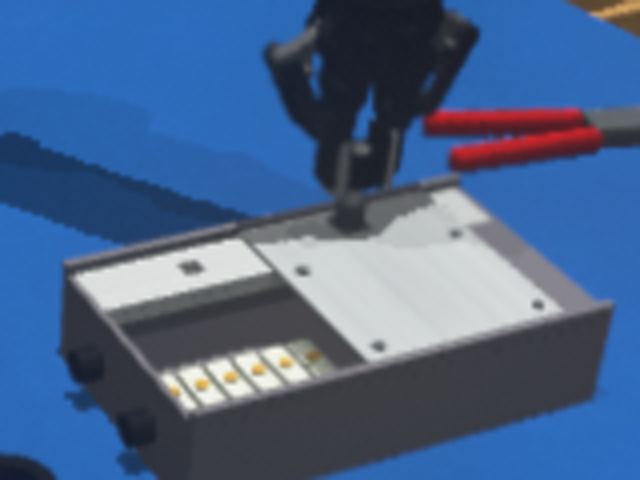

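The cover is about 106 mm open. I'll push it to the end stop with a force limit, then lower the plunger and release.

```bash
python3 - <<'E'
from h import *
p=lambda s:print(s,round(robot.current_time_s(),2),robot.current_tool_pos().round(4),robot.current_contact_force().round(1),round(robot.current_finger_gap(),3))
t=np.radians(-10);e=np.array([-np.sin(t),np.cos(t),0]);b=np.array([.450,.168,.109])
print(robot.line_to(b+.117*e,velocity=.04,f_stop=6)); p("stop");print((robot.current_tool_pos()-[.4509,.1676,0])@e)
c=b+.112*e; c[2]=.109; robot.line_to(c,velocity=.04); p("relax")
c[2]=.0945; robot.line_to(c,velocity=.04); p("lowered")
# test lock: pull back gently
robot.line_to(c-.006*e,velocity=.04); p("locktest");print((robot.current_tool_pos()-[.4509,.1676,0])@e)
robot.line_to(c-.001*e,velocity=.04); p("back")
E
```

```text
True
stop 7.82 [0.4708 0.2758 0.1061] [ 2.6 -0.2 -6. ] 0.283
0.11000102408758416
relax 8.07 [0.4707 0.2759 0.1085] [ 5.  -1.9 -7. ] 0.281
lowered 8.57 [0.4708 0.2759 0.0962] [ 2.8 -4.1  5.9] 0.285
locktest 8.88 [0.4701 0.2725 0.0962] [ 4.  -0.6  7.3] 0.278
0.1066249966623691
back 9.15 [0.4708 0.2759 0.0962] [ 3.5 -3.   8. ] 0.282
```

```bash
python3 - <<'E'
from h import *
p=lambda s:print(s,round(robot.current_time_s(),2),robot.current_tool_pos().round(4),robot.current_contact_force().round(1),round(robot.current_finger_gap(),3))
fingers.gripper_to(.65); p("open")
q=robot.current_tool_pos(); robot.line_to([q[0],q[1],.20],velocity=.12); p("up")
robot.move_j([-72.863,17.813,.802,86.603,-.252,75.585,-1.558]); p("home")
a=vision.grab_frame("scene")[...,::-1]; b=vision.grab_frame("top")[...,::-1]
cv2.imwrite("pics/c5.png",np.vstack([cv2.resize(a[110:230,290:450],(400,300),interpolation=2),cv2.resize(b[170:290,60:220],(400,300),interpolation=2)]))
for z in(.094,.105):print(z)
for l in("large_box_knob","small_box_cover"):
  for r in recognise(l,"top")[:2]: print(l,r,at("top",*r["rect"][:2],.094))
E
```

```text
open 9.56 [0.4681 0.2774 0.0938] [ 0.4 -0.3 -0.1] 0.651
up 10.59 [0.4675 0.277  0.1991] [ 0.4 -0.3 -0.7] 0.648
home 11.99 [0.1857 0.5175 0.2479] [ 0.6  0.3 -0. ] 0.649
0.094
0.105
large_box_knob {'rect': [113.3, 245.8, 19.2, 9.5], 'p': 0.64} [0.46993412 0.27148689 0.094     ]
small_box_cover {'rect': [393.1, 192.1, 54.8, 54.3], 'p': 0.66} [ 0.57446144 -0.27854799  0.094     ]
```

View pics/c5.png

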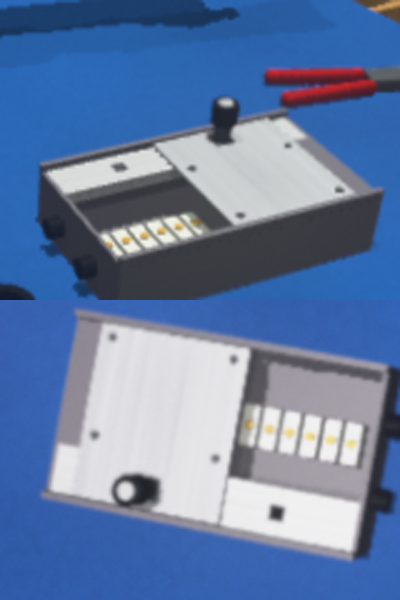

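The cover is fully open. The knob stands about 19 px from top to cover, against 19.6 px when shut, so the plunger is down. The arm is clear, so I'm handing the job in.

```bash
python3 -c "
from h import *
workorder.close_job()"
```

```text
the job is handed in; nothing more can be done
```

The larger box is open: I lifted its plunger about 13 mm, slid the cover to its end stop at about 110 mm, and lowered the plunger into the slot. I then released it, moved the arm back to its start position and handed the job in at about 12 s of the 32 s allowed.

- **Plunger down:** With the plunger lowered, the tool sat at 96.2 mm, the same height as when it was locked shut. In the final scene picture the knob stands about 19 px high, against about 20 px when shut.
- **Lock:** With the plunger down I pulled the cover gently back. It moved about 3 mm, which is within the slot's 97–110 mm range, and I pushed it back to the stop. I did not pull hard enough to feel it lock.
- **Knob position:** Before the grasp, the two cameras disagreed by about 5 mm along y on where the knob was. The first light grip showed the offset, and I re-centred before lifting.
- **Forces:** No tool force I read went above about 10 N.
- **Small box:** I did not touch it. The network's last detection of its cover was within about 6 mm of the first, but I did not look at it closely in the final pictures.

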